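Seat the copper backing disc in its pocket by feel

ROBOT

A 6-joint arm with a two-finger parallel gripper is mounted at the origin on a cart in front of the work surface, level with it; the furniture and walls round the work are solid. World frame = base frame: x ahead of the robot, y to its left, z up, the work surface at z = 0. Lengths are in m, angles in degrees, forces in N, time in s.
With the tool pointing down it reaches from about 0.35 to 0.875 m from the base axis. Payload 4.2 kg.
Tool frame: the origin (TCP) lies midway between the tips of the shut fingers; the grasp point (between the pads) lies 19 mm behind it; z points along the fingers, y is the line along which they close (so a half turn about z gives the same grasp; the last joint's range is limited). The gripper opens to 87 mm and grips with 3 to 60 N. Pads are 19 mm wide; open, the fingers measure 117 mm over their backs; the gripper's body (75 mm by 190 mm) begins 51 mm behind the grasp point.
Start: joints at [14.817, 22.042, 0.453, 0, -68.411, -14.817], TCP at [0.625, 0, 0.223] pointing down, gripper open.
Joint ranges: [-179.83, 179.83], [-69.29, 118.12], [-61.27, 80.66], [-181.25, 117.63], [-171.15, -9.14], [-177.46, 177.46]. Speed limits (degrees/s): [159.86, 159.86, 180, 180, 180, 180].

INTERFACE

Orientations are given as a 3x3 rotation matrix whose columns are the frame's x, y, z axes.
In Python, from station import sense, capture, camera_params, finish_job gives the robot as it stands.
- The arm moves only by the tool drive_tool, never from a script. Its argument "rows" is a list of rows, each an object of numbers: "tx", "ty", "tz": the shift along the tool's x, y, z in cm; "ax", "ay", "az": the turn, a rotation vector about the tool's x, y, z in rad; "claw": the finger opening in cm, from 0 to 8.7. In form: [{"tx": .., "ty": .., "tz": .., "ax": .., "ay": .., "az": .., "claw": ..}, ...]. A call has 1 to 10 rows; each row shifts and turns the commanded pose from where the row before left it, along the tool's axes as they then stand; what a row does not reach is not made up. A row lasts 1/12 s, in which the tool goes at most 41.7 mm and 7.16 degrees, less where a joint would pass 70% of its speed; a pose out of reach is approached as far as the arm can. A call with a gripper value outside its range is refused whole. The fingers move at their own pace and stop on an object; the grip force is fixed at half the most. Time passes only in rows, so rows that do not move let the fingers close. It gives the time, the measured TCP pose, the force, the opening and the grip force at its end, in the units of the state.
- sense(): the state, without advancing time (a new reading comes with each control period).
- capture(name): name is "scene" or "side" or "wrist"; returns (picture, depth): 400x640x3 uint8, red, green, blue; 400x640 float32, m along the optical axis (not along the pixel's ray), 0 where there is no reading.
- camera_params(name): a dict with "intrinsics" (3x3 intrinsics, pixels), "k1" (the pictures are not rectified: a ray, as slopes to the right and down, at radius r is drawn at 1 + k1 r^2 times it, then the intrinsics apply), "R" (3x3) and "t" (3): a world point X has camera coordinates R X + t; the wrist camera has in their place "tool_from_camera" (4x4, takes a point from camera to tool coordinates, whose origin is the TCP and whose axes are the flange's). Camera axes: x right, y down, z forward; pixel columns grow to the right and rows downward; lengths in m; the calibration is good to about 2 mm. A picture is of the moment at which its call begins: read the wrist's pose just before it. camera_params takes no time and is no camera call.
- finish_job(): hands the job in; it is judged then, once.
The state is a dict: "time_s": time; "joints": joint angles; "joint_velocities": joint speeds; "effort": joint torques, N m; "tcp_pos": TCP position; "ee_rot": TCP orientation; "wrist_force": force on the tool from outside, world axes, zero at the start; "moment": the same for the moment, N m; "gripper_width": opening from 0.0 (shut) to 1.0 (fully open); "gripper_force": force on a finger pad.
Only numpy, scipy, OpenCV 4.12 (cv2) and the standard library are available. Lean on these libraries where they do the work, as an engineer would, in place of code of your own. Each camera call takes 0.05 s, during which the arm holds its last target. There are 200 camera calls.

TASK

Lay the copper disc flat on the wide mouth of the blue fixture's channel, then slide it along the channel, gently and without lifting it again, until you feel it drop flat into the round pocket. Stop pushing as soon as it has dropped in, do not force it against the fixture, and leave the tape measure, the welding magnet and the star-shaped part where they are.

Things in the scene. Friction and masses are not known exactly. Their poses are not given: they have to be found in the camera images.
- disc: Solid copper disc, 56 mm diameter, 12 mm thick, about 0.25 kg, lying flat on the table. Origin: centre of its underside, z up. Pushed slowly (up to 25 mm/s) it drops into the pocket by its own weight: underside then 15 mm above the fixture's origin, 7 mm stands proud. Free sliding takes 1 to 2 N; once dropped, the pocket wall stops it and the push force rises sharply.
- fixture: Blue fixture fixed to the table: bed 250 x 112 mm, 26 mm high over its grey rails. Origin: centre of its underside, on the table; x runs along the channel in the sliding direction (mouth to pocket), z up. The sliding surface is the flat steel top 20 mm above the origin; rails rise 6 mm above it. From x = -40 to +125 mm the channel is straight, 58.5 mm wide, centred on y = 0.
- tape_measure: Bystander: yellow tape measure, 67 x 82 x 38 mm, loose on the table. Origin at the centre of its underside.
- weld_magnet: Bystander: red and grey arrow-shaped welding magnet, 69 x 102 x 14 mm, loose on the table. Origin at the centre of its underside.
- cut_star: Bystander: dark star-shaped cut steel part, 63 x 55 x 6 mm, loose on the table. Origin at the centre of its underside.
- mouth (a point): Point on the sliding surface in the middle of the channel's mouth (fixture x = -85 mm), axes as the fixture's. A disc laid centred here lies freely: the rails flare from 58.5 mm apart at fixture x = -40 mm to about 84 mm at x = -119 mm. The surface reaches at least 25 mm behind this point; behind it is open.
- search_mid (a point): Mid-point of the search range on the sliding surface (fixture x = +30 mm). The one round pocket (59.5 mm diameter, 5 mm deep, flat floor, on the middle line) has its centre anywhere within 35 mm before or after this point along x; its place is not reported. A 6 mm high stop bar crosses the channel 75 mm beyond the pocket's centre.
There are look-alikes about, which are no part of the job. Of the things like the disc, leave any that is white; of the rest the larger one is meant.

How it is judged:
By the outcome, as a careful person would: the job done as asked, in the order asked, and still so for the second after the job is handed in, with the robot touching nothing.
It also fails if it takes over 53 s, if anything falls off the work surface, if the arm or the gripper's body presses on something with over 40 N, if the wrist force passes 120 N, or if a joint passes its speed limit or range.

## Working session

There is one attempt and no reset: what is moved stays moved. The work goes in short steps, Python scripts to look and compute and a tool call to move; the robot and the scene stay as the last step left them, time stands still between calls to the robot, and variables do not carry over. Pictures are saved under pics/ and viewed, at most 10 in all, crops included, and the job is handed in when it is done.

Besides the shell and the picture viewer there is one more tool, called by a JSON object that holds its "method" and its "body", one argument or row to a line. drive_tool: Moves the arm, as the interface text tells. Its arguments: {"type":"object","properties":{"rows":{"type":"array"}},"required":["rows"]}

```bash
mkdir -p pics; cat > h.py <<'E'
import numpy as np, cv2
from station import sense, capture, camera_params
def snap(name, f=None):
    s=sense(); im,d=capture(name)
    if f: cv2.imwrite('pics/'+f, im[:,:,::-1])
    return s,im,d
def frame(name,s):
    p=camera_params(name); K=np.array(p['intrinsics']); k=p['k1']
    if 'R' in p:
        R=np.array(p['R']).T; t=-R@np.array(p['t'])
    else:
        T=np.array(p['tool_from_camera']); E=np.array(s['ee_rot']); R=E@T[:3,:3]; t=E@T[:3,3]+np.array(s['tcp_pos'])
    return K,k,R,t
def rays(name,s,uv):
    K,k,R,t=frame(name,s)
    q=cv2.undistortPoints(np.array(uv,float).reshape(-1,1,2),K,np.array([k,0,0,0.]))[:,0]
    return t,q,R
def at_z(name,s,uv,z):
    t,q,R=rays(name,s,uv); d=np.c_[q,np.ones(len(q))]@R.T
    return t+d*((z-t[2])/d[:,2])[:,None]
def by_depth(name,s,uv,dep):
    t,q,R=rays(name,s,uv); uv=np.array(uv,int)
    z=dep[uv[:,1],uv[:,0]]
    return t+(np.c_[q,np.ones(len(q))]*z[:,None])@R.T
E
python3 - <<'E'
from h import *
s,a,d=snap('scene','scene1.png'); s,b,d2=snap('wrist','wrist1.png')
np.save('d1.npy',d)
print(s['tcp_pos'],s['ee_rot'],s['time_s'],s['wrist_force'])
E
```

```text
[6.24401550e-01 1.51070670e-05 2.21471561e-01] [[-1.75090312e-04 -9.99997602e-01 -2.18296559e-03]
 [-9.99999980e-01  1.75291955e-04 -9.21800798e-05]
 [ 9.25625151e-05  2.18294941e-03 -9.99997613e-01]] 0.05 [ 0.50827508 -0.52491334 -0.45009271]
```

View pics/scene1.png

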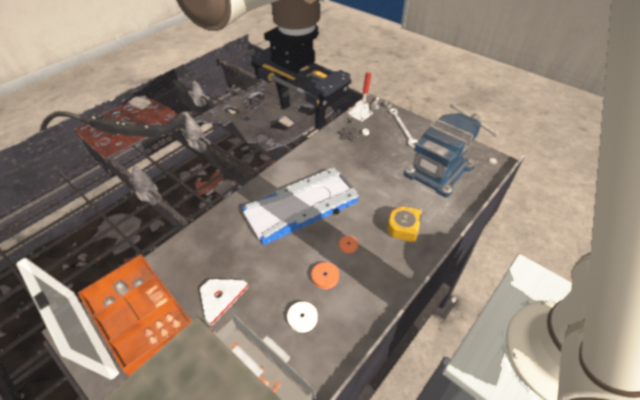

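View pics/wrist1.png

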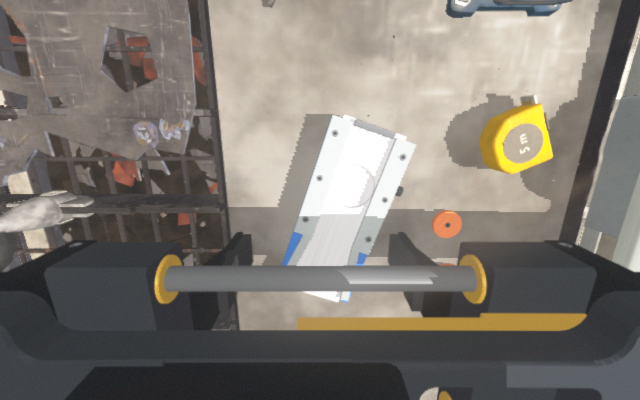

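The scene picture shows the candidates: large copper disc (325,275), small copper disc (348,244) and white disc (302,317). I choose (325,275). The fixture runs from the mouth end at about (255,220) to the far end at (345,185). The wrist view shows the pocket at about (358,185).

```bash
python3 - <<'E'
from h import *
s=sense(); d=np.load('d1.npy'); im=cv2.imread('pics/scene1.png')
cv2.imwrite('pics/crop1.png',cv2.resize(im[160:345,230:440],None,fx=3.5,fy=3.0,interpolation=cv2.INTER_CUBIC)[:600,:800])
for n,uv in dict(disc=(325,275),small=(348,244),white=(302,317),tape=(405,222),mag=(218,296),starq=(350,130)).items():
    print(n,at_z('scene',s,[uv],0.012)[0].round(4),by_depth('scene',s,[uv],d)[0].round(4))
# cloud
v,u=np.mgrid[0:400,0:640]; uv=np.c_[u.ravel(),v.ravel()]; P=by_depth('scene',s,uv,d); ok=d.ravel()>0
hsv=cv2.cvtColor(im,cv2.COLOR_BGR2HSV).reshape(-1,3)
def near(a,b,c,e): return ok&(u.ravel()>a)&(u.ravel()<b)&(v.ravel()>c)&(v.ravel()<e)
print('table z',np.median(P[near(330,345,290,300),2]))
m=near(235,365,160,248)&(P[:,2]>0.012)&(P[:,2]<0.04)
Q=P[m]; r=cv2.minAreaRect(Q[:,:2].astype(np.float32)*1000); print('fix',m.sum(),r,cv2.boxPoints(r).round(1).tolist(),np.percentile(Q[:,2],[5,50,95]))
for n,w in dict(disc=(305,345,257,293),small=(335,360,232,255)).items():
    m=near(*w)&(hsv[:,0]<14)&(hsv[:,1]>140); q=uv[m]; c=at_z('scene',s,q.astype(float),0.012)
    print(n,m.sum(),cv2.minEnclosingCircle(c[:,:2].astype(np.float32)*1000))
E
```

```text
disc [0.4245 0.1612 0.012 ] [0.4257 0.1598 0.009 ]
small [0.4368 0.0704 0.012 ] [0.4391 0.0671 0.0065]
white [0.3984 0.2583 0.012 ] [0.3991 0.2577 0.01  ]
tape [ 0.3766 -0.061   0.012 ] [ 0.3691 -0.043   0.035 ]
mag [0.5531 0.3333 0.012 ] [ 0.5616  0.3302 -0.0026]
starq [ 0.6776 -0.2437  0.012 ] [ 6.863e-01 -2.556e-01  6.000e-04]
table z -0.002328185738276478
fix 4162 ((589.7891845703125, 50.566650390625), (260.12689208984375, 126.2332763671875), 69.9044189453125) [[485.79998779296875, -49.900001525878906], [604.4000244140625, -93.30000305175781], [693.7999877929688, 151.0], [575.2000122070312, 194.39999389648438]] [0.01359194 0.01926832 0.0255782 ]
disc 519 ((425.141845703125, 160.87135314941406), 29.863826751708984)
small 218 ((436.66546630859375, 71.17398834228516), 20.976318359375)
```

View pics/crop1.png

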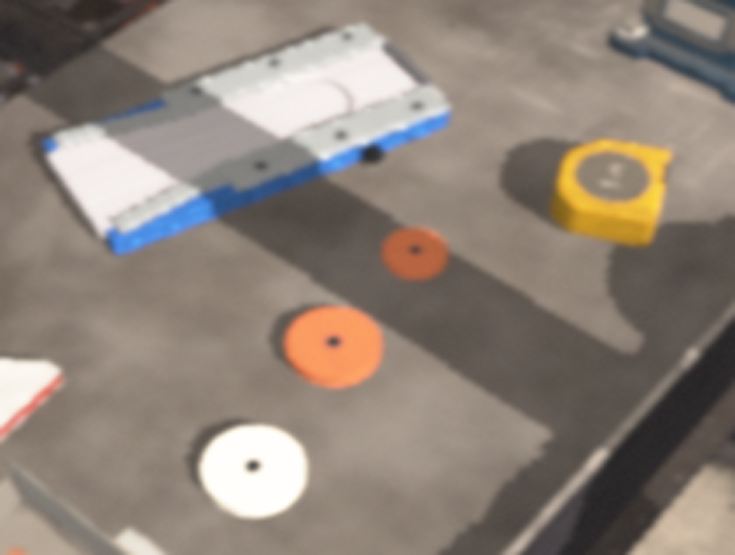

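The crop shows the big copper disc with its edge visible in the middle (333,345), the smaller copper disc at (415,252) and the white one at (252,468). The big copper disc (r≈28 mm) at (0.425,0.161) is the right one. Moving above it.

{"method": "drive_tool", "body": {
  "rows": [
    {"tx":-1.6,"ty":2.0,"tz":0.7,"claw":8.7},
    {"tx":-1.6,"ty":2.0,"tz":0.7,"claw":8.7},
    {"tx":-1.6,"ty":2.0,"tz":0.7,"claw":8.7},
    {"tx":-1.6,"ty":2.0,"tz":0.7,"claw":8.7},
    {"tx":-1.6,"ty":2.0,"tz":0.7,"claw":8.7},
    {"tx":-1.6,"ty":2.0,"tz":0.7,"claw":8.7},
    {"tx":-1.6,"ty":2.0,"tz":0.7,"claw":8.7},
    {"tx":-1.6,"ty":2.0,"tz":0.7,"claw":8.7},
    {"tx":-1.6,"ty":2.0,"tz":0.7,"claw":8.7},
    {"tx":-1.6,"ty":2.0,"tz":0.7,"claw":8.7}
  ]
}}

```text
invalid input at $.rows[0]: expected keys tx, ty, tz, ax, ay, az, claw
```

```bash
python3 - <<'E'
from h import *
s,a,d=snap('wrist','wrist2.png'); np.save('d2.npy',d)
print(s['tcp_pos'],np.array(s['ee_rot']).round(3).tolist(),s['time_s'])
K,k,R,t=frame('wrist',s); print('cam',t,R[:,2])
def proj(X):
    X=np.array(X,float); r,_=cv2.Rodrigues(R.T); return cv2.projectPoints(X,r,-R.T@t,K,np.array([k,0,0,0.]))[0][:,0].round(0).tolist()
print(proj([[.425,.161,.012],[.437,.07,.012],[.619,.131,.02]]))
hsv=cv2.cvtColor(a,cv2.COLOR_RGB2HSV); m=((hsv[...,0]<14)&(hsv[...,1]>140)).astype(np.uint8)
n,l,st,c=cv2.connectedComponentsWithStats(m)
for i in range(1,n):
    if st[i,4]>400:
        v,u=np.nonzero(l==i); P=at_z('wrist',s,np.c_[u,v],.012); print(st[i],cv2.minEnclosingCircle(P[:,:2].astype(np.float32)*1000))
E
```

```text
[ 6.24469623e-01 -4.78454144e-06  2.21557018e-01] [[-0.0, -1.0, -0.002], [-1.0, 0.0, -0.0], [0.0, 0.002, -1.0]] 0.1
cam [ 0.6234153  -0.07697811  0.38286256] [-0.00149999  0.27947479 -0.96015186]
[[450.0, 286.0], [450.0, 230.0], [323.0, 271.0]]
[433 211  28  27 543] ((442.7553405761719, 61.10529708862305), 20.562957763671875)
```

View pics/wrist2.png

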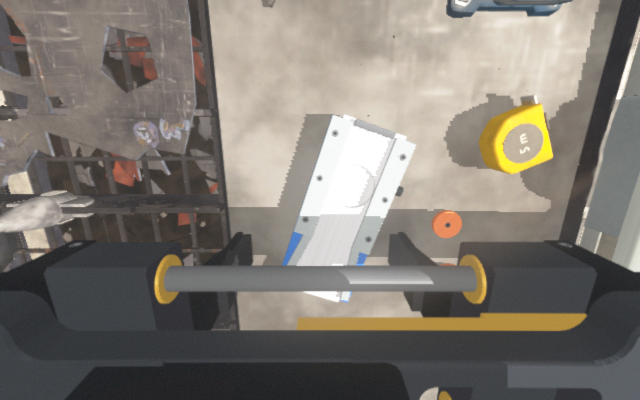

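The picture is unchanged because the move was refused (all keys are needed). Small disc at (447,225). I'll stop slightly past the disc so the wrist camera can see it.

{"method": "drive_tool", "body": {
  "rows": [
    {"tx":-2.3,"ty":2.0,"tz":0.7,"ax":0,"ay":0,"az":0,"claw":8.7},
    {"tx":-2.3,"ty":2.0,"tz":0.7,"ax":0,"ay":0,"az":0,"claw":8.7},
    {"tx":-2.3,"ty":2.0,"tz":0.7,"ax":0,"ay":0,"az":0,"claw":8.7},
    {"tx":-2.3,"ty":2.0,"tz":0.7,"ax":0,"ay":0,"az":0,"claw":8.7},
    {"tx":-2.3,"ty":2.0,"tz":0.7,"ax":0,"ay":0,"az":0,"claw":8.7},
    {"tx":-2.3,"ty":2.0,"tz":0.7,"ax":0,"ay":0,"az":0,"claw":8.7},
    {"tx":-2.3,"ty":2.0,"tz":0.7,"ax":0,"ay":0,"az":0,"claw":8.7},
    {"tx":-2.3,"ty":2.0,"tz":0.7,"ax":0,"ay":0,"az":0,"claw":8.7},
    {"tx":-2.3,"ty":2.0,"tz":0.7,"ax":0,"ay":0,"az":0,"claw":8.7},
    {"tx":-2.3,"ty":2.0,"tz":0.7,"ax":0,"ay":0,"az":0,"claw":8.7}
  ]
}}

```text
time_s: 0.98
tcp_pos: [0.4237, 0.2308, 0.1522]
ee_rot: [[-0.0, -1.0, -0.0], [-1.0, 0.0, -0.0], [0.0, 0.0, -1.0]]
wrist_force: [0.2, 0.4, 0.7]
gripper_width: 1.002
gripper_force: 0.0
```

{"method": "drive_tool", "body": {
  "rows": [
    {"tx":0,"ty":0,"tz":0,"ax":0,"ay":0,"az":0,"claw":8.7},
    {"tx":0,"ty":0,"tz":0,"ax":0,"ay":0,"az":0,"claw":8.7},
    {"tx":0,"ty":0,"tz":0,"ax":0,"ay":0,"az":0,"claw":8.7}
  ]
}}

```text
time_s: 1.23
tcp_pos: [0.4251, 0.2301, 0.1526]
ee_rot: [[0.001, -1.0, 0.0], [-1.0, -0.001, -0.0], [0.0, -0.0, -1.0]]
wrist_force: [0.5, 0.2, 1.1]
gripper_width: 0.999
gripper_force: 0.0
```

```bash
cat > disc.py <<'E'
from h import *
s,a,d=snap('wrist','wrist3.png')
print(s['tcp_pos'],np.array(s['ee_rot']).round(3).tolist(),s['time_s'],s['wrist_force'])
hsv=cv2.cvtColor(a,cv2.COLOR_RGB2HSV); m=((hsv[...,0]<14)&(hsv[...,1]>140)).astype(np.uint8)
n,l,st,c=cv2.connectedComponentsWithStats(m)
for i in range(1,n):
    if st[i,4]>400:
        v,u=np.nonzero(l==i); P=at_z('wrist',s,np.c_[u,v],.012); D=by_depth('wrist',s,np.c_[u,v],d)
        print(st[i],cv2.minEnclosingCircle(P[:,:2].astype(np.float32)*1000),np.median(D,0))
E
python3 disc.py
```

```text
[0.42509329 0.23011327 0.15263244] [[0.001, -1.0, 0.0], [-1.0, -0.001, -0.0], [0.0, -0.0, -1.0]] 1.2333 [0.4674823  0.21975094 1.08577235]
[ 283    3   42   48 1491] ((439.4079284667969, 65.79214477539062), 20.093652725219727) [0.43956389 0.06414733 0.00784662]
```

View pics/wrist3.png

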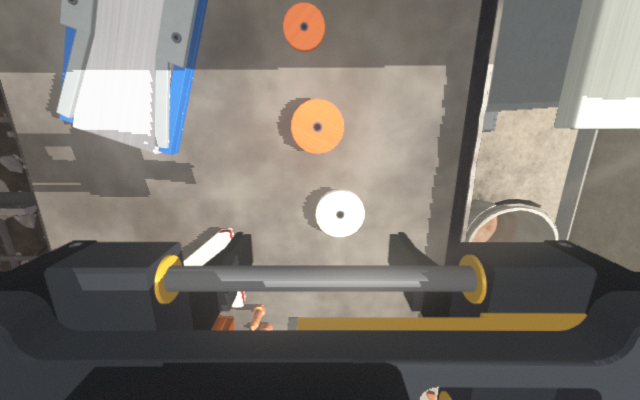

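Large copper disc at (318,126), small one at (305,27), white one at (340,213). The mouth end of the fixture's steel runs from (74,127) to (157,150).

```bash
python3 - <<'E'
from h import *
s=sense(); a=cv2.imread('pics/wrist3.png'); hsv=cv2.cvtColor(a,cv2.COLOR_BGR2HSV)
m=np.zeros((400,640),bool); w=hsv[90:160,280:355]; m[90:160,280:355]=(w[...,0]<20)&(w[...,1]>120)
v,u=np.nonzero(m); P=at_z('wrist',s,np.c_[u,v],.012); print(m.sum(),cv2.minEnclosingCircle(P[:,:2].astype(np.float32)*1000),P.mean(0))
print(at_z('wrist',s,[(74,127),(157,150),(318,126)],.02))
E
```

```text
2165 ((427.6173400878906, 156.82615661621094), 27.767942428588867) [0.42770474 0.15622148 0.012     ]
[[0.67414679 0.15745027 0.02      ]
 [0.59410659 0.18034535 0.02      ]
 [0.42623175 0.15614585 0.02      ]]
```

{"method": "drive_tool", "body": {
  "rows": [
    {"tx":2.4,"ty":-0.1,"tz":1.3,"ax":0,"ay":0,"az":0,"claw":8.7},
    {"tx":2.4,"ty":-0.1,"tz":1.3,"ax":0,"ay":0,"az":0,"claw":8.7},
    {"tx":2.5,"ty":0,"tz":1.4,"ax":0,"ay":0,"az":0,"claw":8.7},
    {"tx":0,"ty":0,"tz":2.0,"ax":0,"ay":0,"az":0,"claw":8.7},
    {"tx":0,"ty":0,"tz":2.0,"ax":0,"ay":0,"az":0,"claw":8.7},
    {"tx":0,"ty":0,"tz":2.0,"ax":0,"ay":0,"az":0,"claw":8.7},
    {"tx":0,"ty":0,"tz":2.0,"ax":0,"ay":0,"az":0,"claw":8.7},
    {"tx":0,"ty":0,"tz":1.5,"ax":0,"ay":0,"az":0,"claw":8.7},
    {"tx":0,"ty":0,"tz":1.0,"ax":0,"ay":0,"az":0,"claw":8.7},
    {"tx":0,"ty":0,"tz":0,"ax":0,"ay":0,"az":0,"claw":8.7}
  ]
}}

```text
time_s: 2.12
tcp_pos: [0.4266, 0.1553, 0.0057]
ee_rot: [[-0.003, -1.0, -0.003], [-1.0, 0.003, -0.003], [0.003, 0.003, -1.0]]
wrist_force: [0.1, 0.1, 0.4]
gripper_width: 0.997
gripper_force: 0.0
```

{"method": "drive_tool", "body": {
  "rows": [
    {"tx":0,"ty":0,"tz":0.2,"ax":0,"ay":0,"az":0,"claw":8.7},
    {"tx":0,"ty":0,"tz":0.1,"ax":0,"ay":0,"az":0,"claw":8.7},
    {"tx":0,"ty":0,"tz":0,"ax":0,"ay":0,"az":0,"claw":8.7}
  ]
}}

```text
time_s: 2.37
tcp_pos: [0.4276, 0.1571, 0.0051]
ee_rot: [[-0.001, -1.0, 0.001], [-1.0, 0.001, 0.001], [-0.001, -0.001, -1.0]]
wrist_force: [-1.0, -0.1, -0.4]
gripper_width: 0.999
gripper_force: 0.0
```

{"method": "drive_tool", "body": {
  "rows": [
    {"tx":0,"ty":0,"tz":0.2,"ax":0,"ay":0,"az":0,"claw":8.7},
    {"tx":0,"ty":0,"tz":0,"ax":0,"ay":0,"az":0,"claw":7.0},
    {"tx":0,"ty":0,"tz":0,"ax":0,"ay":0,"az":0,"claw":6.0},
    {"tx":0,"ty":0,"tz":0,"ax":0,"ay":0,"az":0,"claw":5.0},
    {"tx":0,"ty":0,"tz":0,"ax":0,"ay":0,"az":0,"claw":5.0},
    {"tx":0,"ty":0,"tz":0,"ax":0,"ay":0,"az":0,"claw":5.0},
    {"tx":0,"ty":0,"tz":0,"ax":0,"ay":0,"az":0,"claw":5.0},
    {"tx":0,"ty":0,"tz":0,"ax":0,"ay":0,"az":0,"claw":5.0}
  ]
}}

```text
time_s: 3.03
tcp_pos: [0.4272, 0.1573, 0.0027]
ee_rot: [[0.0, -1.0, 0.001], [-1.0, -0.0, 0.0], [-0.0, -0.001, -1.0]]
wrist_force: [0.5, 0.5, 0.5]
gripper_width: 0.632
gripper_force: 30.0
```

{"method": "drive_tool", "body": {
  "rows": [
    {"tx":0,"ty":0,"tz":-1.0,"ax":0,"ay":0,"az":0,"claw":5.0},
    {"tx":0,"ty":0,"tz":-2.0,"ax":0,"ay":0,"az":0,"claw":5.0},
    {"tx":0,"ty":0,"tz":-2.0,"ax":0,"ay":0,"az":0,"claw":5.0},
    {"tx":0,"ty":0,"tz":-2.0,"ax":0,"ay":0,"az":0,"claw":5.0},
    {"tx":0,"ty":0,"tz":-2.0,"ax":0,"ay":0,"az":0,"claw":5.0}
  ]
}}

```text
time_s: 3.45
tcp_pos: [0.426, 0.1564, 0.0928]
ee_rot: [[-0.0, -1.0, -0.002], [-1.0, 0.0, -0.001], [0.001, 0.002, -1.0]]
wrist_force: [0.5, -0.3, -2.8]
gripper_width: 0.633
gripper_force: 30.0
```

```bash
python3 - <<'E'
from h import *
s=dict(tcp_pos=[.62447,0,.22156],ee_rot=[[0,-1,-.002],[-1,0,0],[0,.002,-1]])
d=np.load('d2.npy'); v,u=np.mgrid[100:262,255:425]; uv=np.c_[u.ravel(),v.ravel()]
P=by_depth('wrist',s,uv,d); 
print('z pct',np.percentile(P[:,2],[5,25,50,75,95]))
ang=-110.1
for z0,z1 in((.013,.035),(.0235,.04)):
    Q=P[(P[:,2]>z0)&(P[:,2]<z1)]; r=cv2.minAreaRect(Q[:,:2].astype(np.float32)*1000); print(len(Q),r,cv2.boxPoints(r).round(0).tolist())
# rail outer far corners, by pixel at z=.026
print(at_z('wrist',s,[(335,115),(414,142),(303,221),(377,247)],.026).round(4).tolist())
im=cv2.imread('pics/wrist2.png')[100:310,255:425]
cv2.imwrite('pics/fix.png',cv2.resize(im,None,fx=2.8,fy=2.8,interpolation=cv2.INTER_CUBIC))
# scene: profile across, using its depth
t=np.load('d1.npy')
E
```

```text
z pct [-0.00247284 -0.001514   -0.00022854  0.02022604  0.02628478]
11940 ((582.6767578125, 31.926979064941406), (219.32955932617188, 123.61427307128906), 70.93748474121094) [[488.0, -52.0], [605.0, -92.0], [677.0, 115.0], [560.0, 156.0]]
5413 ((586.78076171875, 27.607704162597656), (213.4750518798828, 112.025390625), 71.20692443847656) [[499.0, -55.0], [605.0, -91.0], [674.0, 111.0], [568.0, 147.0]]
[[0.6045, -0.0859, 0.026], [0.5047, -0.0536, 0.026], [0.646, 0.0518, 0.026], [0.5429, 0.0905, 0.026]]
```

View pics/fix.png

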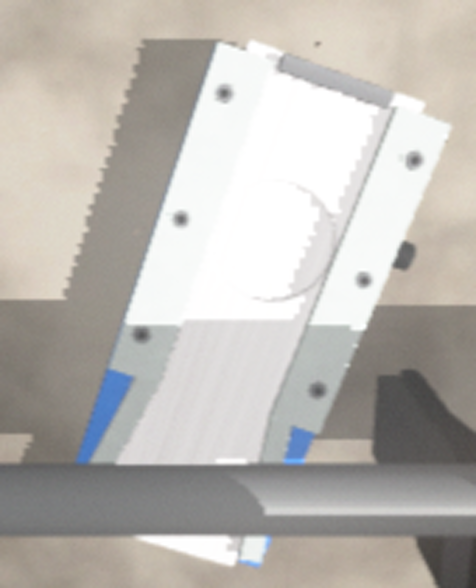

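The crop shows the rails' outer edges (left (219,42)–(125,325), right (449,127)–(317,440)), the pocket circle around (272,240) and the stop bar at (335,82).

```bash
python3 - <<'E'
from h import *
s=dict(tcp_pos=[.62447,0,.22156],ee_rot=[[0,-1,-.002],[-1,0,0],[0,.002,-1]])
f=lambda p:np.array(p)/2.8+[255,100]
L=at_z('wrist',s,f([(219,42),(125,325)]),.026); R=at_z('wrist',s,f([(449,127),(317,440)]),.026)
for A in(L,R): e=A[0]-A[1]; print(A[:,:2].round(4).tolist(),np.degrees(np.arctan2(e[1],e[0])))
c=at_z('wrist',s,f([(272,240),(335,82),(193,552)]),.02); print('pocket,stop,mouthend',c.round(4).tolist())
for a in(-110.1,-109.2):
  x=np.array([np.cos(np.radians(a)),np.sin(np.radians(a))]); y=np.array([-x[1],x[0]])
  print(a,'left y',L[:,:2]@y,'right y',R[:,:2]@y,'pocket,stop,mouth y',c[:,:2]@y,'x',c[:,:2]@x,'scene ctr',np.array([.590,.051])@y,np.array([.590,.051])@x)
E
```

```text
[[0.6067, -0.0859], [0.6505, 0.0447]] -108.53521041068731
[[0.5026, -0.0494], [0.5545, 0.1062]] -108.43523416213469
pocket,stop,mouthend [[0.5799, 0.0039, 0.02], [0.5539, -0.0689, 0.02], [0.6169, 0.1758, 0.02]]
-110.1 left y [0.59927054 0.59550837] right y [0.48895069 0.48418478] pocket,stop,mouth y [0.54321693 0.54380375 0.5189236 ] x [-0.20297834 -0.12563838 -0.37712394] scene ctr 0.536538964312012 -0.25065302666234357
-109.2 left y [0.60120383 0.59960533] right y [0.4908745  0.48868488] pocket,stop,mouth y [0.54633816 0.5457101  0.52478319] x [-0.19442082 -0.11708118 -0.36892652] scene ctr 0.540409859456446 -0.2421945164578756
```

{"method": "drive_tool", "body": {
  "rows": [
    {"tx":0.28,"ty":-1.94,"tz":0,"ax":0,"ay":0,"az":0,"claw":5.0},
    {"tx":0.28,"ty":-1.94,"tz":0,"ax":0,"ay":0,"az":0,"claw":5.0},
    {"tx":0.28,"ty":-1.94,"tz":0,"ax":0,"ay":0,"az":0,"claw":5.0},
    {"tx":0.28,"ty":-1.94,"tz":0,"ax":0,"ay":0,"az":0,"claw":5.0},
    {"tx":0.28,"ty":-1.94,"tz":0,"ax":0,"ay":0,"az":0,"claw":5.0},
    {"tx":0.28,"ty":-1.94,"tz":0,"ax":0,"ay":0,"az":0,"claw":5.0},
    {"tx":0.28,"ty":-1.94,"tz":0,"ax":0,"ay":0,"az":0,"claw":5.0},
    {"tx":0.28,"ty":-1.94,"tz":0,"ax":0,"ay":0,"az":0,"claw":5.0},
    {"tx":0.28,"ty":-1.94,"tz":0,"ax":0,"ay":0,"az":0,"claw":5.0},
    {"tx":0.28,"ty":-1.94,"tz":0,"ax":0,"ay":0,"az":0,"claw":5.0}
  ]
}}

```text
time_s: 4.28
tcp_pos: [0.6207, 0.1285, 0.0911]
ee_rot: [[-0.001, -1.0, -0.003], [-1.0, 0.001, -0.001], [0.001, 0.003, -1.0]]
wrist_force: [-0.7, -0.2, -2.6]
gripper_width: 0.632
gripper_force: 30.0
```

{"method": "drive_tool", "body": {
  "rows": [
    {"tx":0,"ty":0,"tz":0,"ax":0,"ay":0,"az":-0.124,"claw":5.0},
    {"tx":0,"ty":0,"tz":0,"ax":0,"ay":0,"az":-0.124,"claw":5.0},
    {"tx":0,"ty":0,"tz":0,"ax":0,"ay":0,"az":-0.124,"claw":5.0},
    {"tx":0,"ty":0,"tz":0,"ax":0,"ay":0,"az":-0.124,"claw":5.0},
    {"tx":0,"ty":0,"tz":0,"ax":0,"ay":0,"az":-0.124,"claw":5.0},
    {"tx":0,"ty":0,"tz":0,"ax":0,"ay":0,"az":-0.124,"claw":5.0},
    {"tx":0,"ty":0,"tz":0,"ax":0,"ay":0,"az":-0.124,"claw":5.0},
    {"tx":0,"ty":0,"tz":0,"ax":0,"ay":0,"az":-0.124,"claw":5.0},
    {"tx":0,"ty":0,"tz":0,"ax":0,"ay":0,"az":-0.124,"claw":5.0},
    {"tx":0,"ty":0,"tz":0,"ax":0,"ay":0,"az":-0.124,"claw":5.0}
  ]
}}

```text
time_s: 5.12
tcp_pos: [0.6198, 0.1287, 0.0911]
ee_rot: [[0.948, -0.32, -0.003], [-0.32, -0.948, -0.001], [-0.003, 0.002, -1.0]]
wrist_force: [-0.1, -0.1, -2.9]
gripper_width: 0.638
gripper_force: 30.0
```

{"method": "drive_tool", "body": {
  "rows": [
    {"tx":0,"ty":0,"tz":0,"ax":0,"ay":0,"az":0,"claw":5.0},
    {"tx":0,"ty":0,"tz":0,"ax":0,"ay":0,"az":0,"claw":5.0},
    {"tx":0,"ty":0,"tz":0,"ax":0,"ay":0,"az":0,"claw":5.0}
  ]
}}

```text
time_s: 5.37
tcp_pos: [0.6205, 0.1289, 0.0919]
ee_rot: [[0.945, -0.328, -0.001], [-0.328, -0.945, -0.0], [-0.001, 0.001, -1.0]]
wrist_force: [0.3, 0.6, -2.0]
gripper_width: 0.638
gripper_force: 30.0
```

```bash
python3 - <<'E'
from h import *
s,a,d=snap('wrist','wrist4.png'); np.save('d4.npy',d); print(s['tcp_pos'],np.array(s['ee_rot']).round(3).tolist(),s['wrist_force'],s['joints'])
K,k,R,t=frame('wrist',s); r,_=cv2.Rodrigues(R.T)
ex=np.array([-.3256,-.9455,0]); ey=np.array([.9455,-.3256,0]); o=-.239*ex+.545*ey
pts=[o+ex*x+ey*y+[0,0,.02] for x,y in((-119,42),(-119,-42),(-40,29),(-40,-29),(100,29),(100,-29),(-85,0))for x,y in[(x/1e3,y/1e3)]]
q=cv2.projectPoints(np.array(pts),r,-R.T@t,K,np.array([k,0,0,0.]))[0][:,0]
im=np.ascontiguousarray(a[:,:,::-1])
for p in q: cv2.circle(im,tuple(int(v) for v in p.clip(-999,999)),3,(0,0,255),1)
cv2.imwrite('pics/wrist4m.png',im); print(q.round().tolist())
s2,b,_=snap('scene'); cv2.imwrite('pics/scene4.png',cv2.resize(b[120:280,200:400,::-1],None,fx=3.5,fy=3.5))
E
```

```text
[0.62046718 0.12888817 0.09187809] [[0.945, -0.328, -0.001], [-0.328, -0.945, -0.0], [-0.001, 0.001, -1.0]] [ 0.30432317  0.62274569 -2.02701875] [ 2.63323575e+01  2.93953917e+01 -7.69638811e+00 -2.08369058e-02
 -5.29899897e+01  4.45629386e+01]
[[278.0, 164.0], [282.0, 255.0], [372.0, 179.0], [369.0, 242.0], [537.0, 179.0], [523.0, 242.0], [319.0, 211.0]]
```

View pics/wrist4m.png

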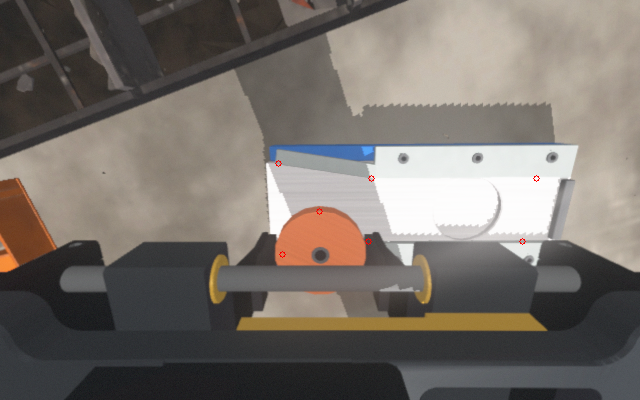

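The picture shows the disc held over the mouth, and my model points land on the rail lines (inner rails at rows 178/241, pocket near (467,208)). It is well aligned, so I'm lowering.

{"method": "drive_tool", "body": {
  "rows": [
    {"tx":0,"ty":0,"tz":1.5,"ax":0,"ay":0,"az":0,"claw":5.0},
    {"tx":0,"ty":0,"tz":1.5,"ax":0,"ay":0,"az":0,"claw":5.0},
    {"tx":0,"ty":0,"tz":1.5,"ax":0,"ay":0,"az":0,"claw":5.0},
    {"tx":0,"ty":0,"tz":1.0,"ax":0,"ay":0,"az":0,"claw":5.0},
    {"tx":0,"ty":0,"tz":0.5,"ax":0,"ay":0,"az":0,"claw":5.0},
    {"tx":0,"ty":0,"tz":0.4,"ax":0,"ay":0,"az":0,"claw":5.0},
    {"tx":0,"ty":0,"tz":0,"ax":0,"ay":0,"az":0,"claw":5.0},
    {"tx":0,"ty":0,"tz":0,"ax":0,"ay":0,"az":0,"claw":5.0},
    {"tx":0,"ty":0,"tz":0,"ax":0,"ay":0,"az":0,"claw":5.0}
  ]
}}

```text
time_s: 6.22
tcp_pos: [0.6216, 0.1293, 0.0294]
ee_rot: [[0.946, -0.325, 0.002], [-0.325, -0.946, 0.001], [0.001, -0.001, -1.0]]
wrist_force: [0.0, 0.2, -2.6]
gripper_width: 0.638
gripper_force: 30.0
```

{"method": "drive_tool", "body": {
  "rows": [
    {"tx":0,"ty":0,"tz":0.15,"ax":0,"ay":0,"az":0,"claw":5.0},
    {"tx":0,"ty":0,"tz":0,"ax":0,"ay":0,"az":0,"claw":5.0},
    {"tx":0,"ty":0,"tz":0,"ax":0,"ay":0,"az":0,"claw":5.0}
  ]
}}

```text
time_s: 6.47
tcp_pos: [0.6211, 0.1291, 0.0274]
ee_rot: [[0.946, -0.325, 0.0], [-0.325, -0.946, 0.0], [0.0, -0.0, -1.0]]
wrist_force: [-0.0, 0.1, -1.7]
gripper_width: 0.63
gripper_force: 30.0
```

{"method": "drive_tool", "body": {
  "rows": [
    {"tx":0,"ty":0,"tz":0.2,"ax":0,"ay":0,"az":0,"claw":5.0},
    {"tx":0,"ty":0,"tz":0.1,"ax":0,"ay":0,"az":0,"claw":5.0},
    {"tx":0,"ty":0,"tz":0,"ax":0,"ay":0,"az":0,"claw":5.0},
    {"tx":0,"ty":0,"tz":0,"ax":0,"ay":0,"az":0,"claw":5.0}
  ]
}}

```text
time_s: 6.8
tcp_pos: [0.6209, 0.129, 0.0239]
ee_rot: [[0.946, -0.325, -0.0], [-0.325, -0.946, -0.0], [-0.0, 0.0, -1.0]]
wrist_force: [0.5, -0.1, -2.5]
gripper_width: 0.639
gripper_force: 30.0
```

{"method": "drive_tool", "body": {
  "rows": [
    {"tx":0,"ty":0,"tz":0.1,"ax":0,"ay":0,"az":0,"claw":5.0},
    {"tx":0,"ty":0,"tz":0,"ax":0,"ay":0,"az":0,"claw":5.0},
    {"tx":0,"ty":0,"tz":0,"ax":0,"ay":0,"az":0,"claw":5.0}
  ]
}}

```text
time_s: 7.05
tcp_pos: [0.6209, 0.129, 0.023]
ee_rot: [[0.946, -0.325, -0.0], [-0.325, -0.946, -0.0], [-0.0, 0.0, -1.0]]
wrist_force: [-0.4, 0.3, -2.7]
gripper_width: 0.63
gripper_force: 30.0
```

{"method": "drive_tool", "body": {
  "rows": [
    {"tx":0,"ty":0,"tz":0.05,"ax":0,"ay":0,"az":0,"claw":5.0},
    {"tx":0,"ty":0,"tz":0,"ax":0,"ay":0,"az":0,"claw":5.0},
    {"tx":0,"ty":0,"tz":0,"ax":0,"ay":0,"az":0,"claw":5.0}
  ]
}}

```text
time_s: 7.3
tcp_pos: [0.6211, 0.129, 0.0228]
ee_rot: [[0.946, -0.325, 0.0], [-0.325, -0.946, 0.0], [0.0, -0.0, -1.0]]
wrist_force: [0.1, 0.9, -1.9]
gripper_width: 0.628
gripper_force: 30.0
```

{"method": "drive_tool", "body": {
  "rows": [
    {"tx":0,"ty":0,"tz":0,"ax":0,"ay":0,"az":0,"claw":5.8},
    {"tx":0,"ty":0,"tz":0,"ax":0,"ay":0,"az":0,"claw":6.2},
    {"tx":0,"ty":0,"tz":0,"ax":0,"ay":0,"az":0,"claw":6.5},
    {"tx":0,"ty":0,"tz":0,"ax":0,"ay":0,"az":0,"claw":6.5}
  ]
}}

```text
time_s: 7.63
tcp_pos: [0.6214, 0.1292, 0.023]
ee_rot: [[0.946, -0.325, 0.001], [-0.325, -0.946, 0.0], [0.001, -0.001, -1.0]]
wrist_force: [-0.2, -1.2, -0.5]
gripper_width: 0.731
gripper_force: 0.0
```

{"method": "drive_tool", "body": {
  "rows": [
    {"tx":0,"ty":0.17,"tz":0,"ax":0,"ay":0,"az":0,"claw":6.5},
    {"tx":0,"ty":0.17,"tz":0,"ax":0,"ay":0,"az":0,"claw":6.5},
    {"tx":0,"ty":0.17,"tz":0,"ax":0,"ay":0,"az":0,"claw":6.5},
    {"tx":0,"ty":0.17,"tz":0,"ax":0,"ay":0,"az":0,"claw":6.5},
    {"tx":0,"ty":0.17,"tz":0,"ax":0,"ay":0,"az":0,"claw":6.5},
    {"tx":0,"ty":0.17,"tz":0,"ax":0,"ay":0,"az":0,"claw":6.5},
    {"tx":0,"ty":0.17,"tz":0,"ax":0,"ay":0,"az":0,"claw":6.5},
    {"tx":0,"ty":0.17,"tz":0,"ax":0,"ay":0,"az":0,"claw":6.5},
    {"tx":0,"ty":0.17,"tz":0,"ax":0,"ay":0,"az":0,"claw":6.5},
    {"tx":0,"ty":0.17,"tz":0,"ax":0,"ay":0,"az":0,"claw":6.5}
  ]
}}

```text
time_s: 8.47
tcp_pos: [0.6155, 0.1129, 0.0226]
ee_rot: [[0.946, -0.325, 0.0], [-0.325, -0.946, 0.0], [0.0, -0.0, -1.0]]
wrist_force: [0.8, 1.7, -0.1]
gripper_width: 0.75
gripper_force: 0.8
```

{"method": "drive_tool", "body": {
  "rows": [
    {"tx":0,"ty":0.17,"tz":0,"ax":0,"ay":0,"az":0,"claw":6.5},
    {"tx":0,"ty":0.17,"tz":0,"ax":0,"ay":0,"az":0,"claw":6.5},
    {"tx":0,"ty":0.17,"tz":0,"ax":0,"ay":0,"az":0,"claw":6.5},
    {"tx":0,"ty":0.17,"tz":0,"ax":0,"ay":0,"az":0,"claw":6.5},
    {"tx":0,"ty":0.17,"tz":0,"ax":0,"ay":0,"az":0,"claw":6.5},
    {"tx":0,"ty":0.17,"tz":0,"ax":0,"ay":0,"az":0,"claw":6.5},
    {"tx":0,"ty":0.17,"tz":0,"ax":0,"ay":0,"az":0,"claw":6.5},
    {"tx":0,"ty":0.17,"tz":0,"ax":0,"ay":0,"az":0,"claw":6.5},
    {"tx":0,"ty":0.17,"tz":0,"ax":0,"ay":0,"az":0,"claw":6.5},
    {"tx":0,"ty":0.17,"tz":0,"ax":0,"ay":0,"az":0,"claw":6.5}
  ]
}}

```text
time_s: 9.3
tcp_pos: [0.61, 0.0967, 0.0226]
ee_rot: [[0.946, -0.325, 0.0], [-0.325, -0.946, 0.0], [0.0, -0.0, -1.0]]
wrist_force: [0.6, 1.9, 0.4]
gripper_width: 0.748
gripper_force: 1.0
```

{"method": "drive_tool", "body": {
  "rows": [
    {"tx":0,"ty":0.17,"tz":0,"ax":0,"ay":0,"az":0,"claw":6.5},
    {"tx":0,"ty":0.17,"tz":0,"ax":0,"ay":0,"az":0,"claw":6.5},
    {"tx":0,"ty":0.17,"tz":0,"ax":0,"ay":0,"az":0,"claw":6.5},
    {"tx":0,"ty":0.17,"tz":0,"ax":0,"ay":0,"az":0,"claw":6.5},
    {"tx":0,"ty":0.17,"tz":0,"ax":0,"ay":0,"az":0,"claw":6.5},
    {"tx":0,"ty":0.17,"tz":0,"ax":0,"ay":0,"az":0,"claw":6.5},
    {"tx":0,"ty":0.17,"tz":0,"ax":0,"ay":0,"az":0,"claw":6.5},
    {"tx":0,"ty":0.17,"tz":0,"ax":0,"ay":0,"az":0,"claw":6.5},
    {"tx":0,"ty":0.17,"tz":0,"ax":0,"ay":0,"az":0,"claw":6.5},
    {"tx":0,"ty":0.17,"tz":0,"ax":0,"ay":0,"az":0,"claw":6.5}
  ]
}}

```text
time_s: 10.13
tcp_pos: [0.6044, 0.0806, 0.0226]
ee_rot: [[0.946, -0.325, 0.0], [-0.325, -0.946, -0.0], [0.0, -0.0, -1.0]]
wrist_force: [0.9, 2.5, 0.5]
gripper_width: 0.747
gripper_force: 1.2
```

{"method": "drive_tool", "body": {
  "rows": [
    {"tx":0,"ty":0.17,"tz":0,"ax":0,"ay":0,"az":0,"claw":6.5},
    {"tx":0,"ty":0.17,"tz":0,"ax":0,"ay":0,"az":0,"claw":6.5},
    {"tx":0,"ty":0.17,"tz":0,"ax":0,"ay":0,"az":0,"claw":6.5},
    {"tx":0,"ty":0.17,"tz":0,"ax":0,"ay":0,"az":0,"claw":6.5},
    {"tx":0,"ty":0.17,"tz":0,"ax":0,"ay":0,"az":0,"claw":6.5},
    {"tx":0,"ty":0.17,"tz":0,"ax":0,"ay":0,"az":0,"claw":6.5},
    {"tx":0,"ty":0.17,"tz":0,"ax":0,"ay":0,"az":0,"claw":6.5},
    {"tx":0,"ty":0.17,"tz":0,"ax":0,"ay":0,"az":0,"claw":6.5},
    {"tx":0,"ty":0.17,"tz":0,"ax":0,"ay":0,"az":0,"claw":6.5},
    {"tx":0,"ty":0.17,"tz":0,"ax":0,"ay":0,"az":0,"claw":6.5}
  ]
}}

```text
time_s: 10.97
tcp_pos: [0.5989, 0.0646, 0.0226]
ee_rot: [[0.946, -0.325, 0.0], [-0.325, -0.946, 0.0], [0.0, -0.0, -1.0]]
wrist_force: [0.8, 2.1, 1.4]
gripper_width: 0.747
gripper_force: 1.3
```

{"method": "drive_tool", "body": {
  "rows": [
    {"tx":0,"ty":0.17,"tz":0,"ax":0,"ay":0,"az":0,"claw":6.5},
    {"tx":0,"ty":0.17,"tz":0,"ax":0,"ay":0,"az":0,"claw":6.5},
    {"tx":0,"ty":0.17,"tz":0,"ax":0,"ay":0,"az":0,"claw":6.5},
    {"tx":0,"ty":0.17,"tz":0,"ax":0,"ay":0,"az":0,"claw":6.5},
    {"tx":0,"ty":0.17,"tz":0,"ax":0,"ay":0,"az":0,"claw":6.5},
    {"tx":0,"ty":0.17,"tz":0,"ax":0,"ay":0,"az":0,"claw":6.5},
    {"tx":0,"ty":0.17,"tz":0,"ax":0,"ay":0,"az":0,"claw":6.5},
    {"tx":0,"ty":0.17,"tz":0,"ax":0,"ay":0,"az":0,"claw":6.5},
    {"tx":0,"ty":0.17,"tz":0,"ax":0,"ay":0,"az":0,"claw":6.5},
    {"tx":0,"ty":0.17,"tz":0,"ax":0,"ay":0,"az":0,"claw":6.5}
  ]
}}

```text
time_s: 11.8
tcp_pos: [0.5934, 0.0485, 0.0226]
ee_rot: [[0.946, -0.325, 0.0], [-0.325, -0.946, 0.0], [0.0, -0.0, -1.0]]
wrist_force: [0.4, 2.2, 2.2]
gripper_width: 0.747
gripper_force: 1.4
```

```bash
python3 - <<'E'
from h import *
s,a,d=snap('wrist'); print(s['tcp_pos'],s['wrist_force'],s['time_s'])
cv2.imwrite('pics/w5.png',cv2.resize(a[130:300,200:580,::-1],None,fx=2,fy=2))
E
```

```text
[0.59335732 0.04849169 0.02259793] [0.43872962 2.24880556 2.20134377] 11.8
```

View pics/w5.png

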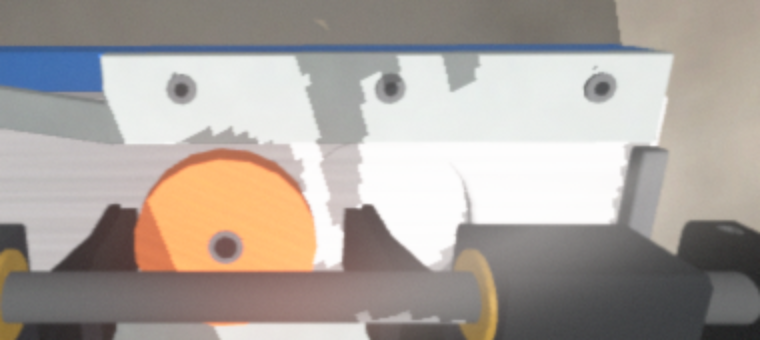

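The crop shows the disc in the straight channel at (226,245), with the pocket's far edge at about (470,190). The pocket centre is roughly 50 mm ahead.

{"method": "drive_tool", "body": {
  "rows": [
    {"tx":0,"ty":0.17,"tz":0,"ax":0,"ay":0,"az":0,"claw":6.5},
    {"tx":0,"ty":0.17,"tz":0,"ax":0,"ay":0,"az":0,"claw":6.5},
    {"tx":0,"ty":0.17,"tz":0,"ax":0,"ay":0,"az":0,"claw":6.5},
    {"tx":0,"ty":0.17,"tz":0,"ax":0,"ay":0,"az":0,"claw":6.5},
    {"tx":0,"ty":0.17,"tz":0,"ax":0,"ay":0,"az":0,"claw":6.5},
    {"tx":0,"ty":0.17,"tz":0,"ax":0,"ay":0,"az":0,"claw":6.5},
    {"tx":0,"ty":0.17,"tz":0,"ax":0,"ay":0,"az":0,"claw":6.5},
    {"tx":0,"ty":0.17,"tz":0,"ax":0,"ay":0,"az":0,"claw":6.5},
    {"tx":0,"ty":0.17,"tz":0,"ax":0,"ay":0,"az":0,"claw":6.5},
    {"tx":0,"ty":0.17,"tz":0,"ax":0,"ay":0,"az":0,"claw":6.5}
  ]
}}

```text
time_s: 12.68
tcp_pos: [0.5878, 0.0324, 0.0226]
ee_rot: [[0.946, -0.325, 0.0], [-0.325, -0.946, 0.0], [0.0, -0.0, -1.0]]
wrist_force: [2.5, 3.2, 2.1]
gripper_width: 0.745
gripper_force: 1.4
```

{"method": "drive_tool", "body": {
  "rows": [
    {"tx":0,"ty":0.17,"tz":0,"ax":0,"ay":0,"az":0,"claw":6.5},
    {"tx":0,"ty":0.17,"tz":0,"ax":0,"ay":0,"az":0,"claw":6.5},
    {"tx":0,"ty":0.17,"tz":0,"ax":0,"ay":0,"az":0,"claw":6.5},
    {"tx":0,"ty":0.17,"tz":0,"ax":0,"ay":0,"az":0,"claw":6.5},
    {"tx":0,"ty":0.17,"tz":0,"ax":0,"ay":0,"az":0,"claw":6.5},
    {"tx":0,"ty":0.17,"tz":0,"ax":0,"ay":0,"az":0,"claw":6.5},
    {"tx":0,"ty":0.17,"tz":0,"ax":0,"ay":0,"az":0,"claw":6.5},
    {"tx":0,"ty":0.17,"tz":0,"ax":0,"ay":0,"az":0,"claw":6.5}
  ]
}}

```text
time_s: 13.35
tcp_pos: [0.5834, 0.0195, 0.0226]
ee_rot: [[0.946, -0.325, 0.0], [-0.325, -0.946, 0.0], [0.0, -0.0, -1.0]]
wrist_force: [0.9, 2.2, 2.0]
gripper_width: 0.753
gripper_force: 1.5
```

{"method": "drive_tool", "body": {
  "rows": [
    {"tx":0,"ty":0.14,"tz":0,"ax":0,"ay":0,"az":0,"claw":6.5},
    {"tx":0,"ty":0.14,"tz":0,"ax":0,"ay":0,"az":0,"claw":6.5},
    {"tx":0,"ty":0.14,"tz":0,"ax":0,"ay":0,"az":0,"claw":6.5},
    {"tx":0,"ty":0.14,"tz":0,"ax":0,"ay":0,"az":0,"claw":6.5},
    {"tx":0,"ty":0.14,"tz":0,"ax":0,"ay":0,"az":0,"claw":6.5},
    {"tx":0,"ty":0.14,"tz":0,"ax":0,"ay":0,"az":0,"claw":6.5}
  ]
}}

```text
time_s: 13.85
tcp_pos: [0.5807, 0.0117, 0.0226]
ee_rot: [[0.946, -0.325, 0.0], [-0.325, -0.946, 0.0], [0.0, -0.0, -1.0]]
wrist_force: [1.3, 3.3, 2.2]
gripper_width: 0.743
gripper_force: 1.6
```

{"method": "drive_tool", "body": {
  "rows": [
    {"tx":0,"ty":0.12,"tz":0,"ax":0,"ay":0,"az":0,"claw":6.5},
    {"tx":0,"ty":0.12,"tz":0,"ax":0,"ay":0,"az":0,"claw":6.5}
  ]
}}

```text
time_s: 14.02
tcp_pos: [0.58, 0.0095, 0.0226]
ee_rot: [[0.946, -0.325, 0.0], [-0.325, -0.946, 0.0], [0.0, -0.0, -1.0]]
wrist_force: [2.2, 3.2, 2.0]
gripper_width: 0.748
gripper_force: 1.7
```

{"method": "drive_tool", "body": {
  "rows": [
    {"tx":0,"ty":0.1,"tz":0,"ax":0,"ay":0,"az":0,"claw":6.5},
    {"tx":0,"ty":0.1,"tz":0,"ax":0,"ay":0,"az":0,"claw":6.5},
    {"tx":0,"ty":0.1,"tz":0,"ax":0,"ay":0,"az":0,"claw":6.5}
  ]
}}

```text
time_s: 14.27
tcp_pos: [0.5783, 0.0062, 0.0222]
ee_rot: [[0.946, -0.325, -0.002], [-0.325, -0.946, -0.001], [-0.001, 0.001, -1.0]]
wrist_force: [1.4, 0.8, 0.3]
gripper_width: 0.749
gripper_force: 0.8
```

{"method": "drive_tool", "body": {
  "rows": [
    {"tx":0,"ty":0.1,"tz":0,"ax":0,"ay":0,"az":0,"claw":6.5},
    {"tx":0,"ty":0.1,"tz":0,"ax":0,"ay":0,"az":0,"claw":6.5}
  ]
}}

```text
time_s: 14.43
tcp_pos: [0.577, 0.0041, 0.0218]
ee_rot: [[0.946, -0.325, -0.003], [-0.325, -0.946, -0.001], [-0.002, 0.002, -1.0]]
wrist_force: [0.9, 1.1, -0.8]
gripper_width: 0.747
gripper_force: 0.5
```

```bash
cat > chk.py <<'E'
from h import *
s,a,d=snap('wrist'); hsv=cv2.cvtColor(a,cv2.COLOR_RGB2HSV)
m=(hsv[...,0]<20)&(hsv[...,1]>120)&(d>0); m[:170]=0; m[250:]=0; m[:,:260]=0; m[:,:380]=m[:,:380]; m[:,400:]=0
v,u=np.nonzero(m); P=by_depth('wrist',s,np.c_[u,v],d)
A=np.c_[P[:,:2]-P[:,:2].mean(0),np.ones(len(P))]; c=np.linalg.lstsq(A,P[:,2],rcond=None)[0]
ex=np.array([-.3256,-.9455]); ey=np.array([.9455,-.3256])
print(len(P),'z med',np.median(P[:,2]),'slope',c[:2]@ex,c[:2]@ey)
C,r=cv2.minEnclosingCircle((P[:,:2]).astype(np.float32)*1000); print('x,y range',np.ptp(P[:,:2]@ex),(P[:,:2]@ex).min()+.239,(P[:,:2]@ex).max()+.239)
w=np.array([by_depth('wrist',s,[(uu,190)],d)[0] for uu in (430,480,500)]); print('surf z',w[:,2])
print(s['tcp_pos'],s['wrist_force'],s['time_s'])
E
python3 chk.py
```

```text
3244 z med 0.027974866325078757 slope -0.07906228637915746 -0.10013677787964877
x,y range 0.055908535566715184 0.015125515428150244 0.07103405099486543
surf z [ 0.02608598 -0.00171273 -0.00198988]
[0.57703762 0.00409792 0.02179078] [ 0.86317562  1.07836449 -0.80370964] 14.4333
```

Disc is tilting forward over the pocket (slope −0.08, top at 28 mm). I'll continue with small steps.

{"method": "drive_tool", "body": {
  "rows": [
    {"tx":0,"ty":0.1,"tz":0,"ax":0,"ay":0,"az":0,"claw":6.5},
    {"tx":0,"ty":0.05,"tz":0,"ax":0,"ay":0,"az":0,"claw":6.5}
  ]
}}

```text
time_s: 14.65
tcp_pos: [0.5769, 0.0029, 0.022]
ee_rot: [[0.946, -0.325, -0.002], [-0.325, -0.946, -0.0], [-0.002, 0.001, -1.0]]
wrist_force: [-0.6, 1.5, -0.3]
gripper_width: 0.748
gripper_force: 0.5
```

```bash
python3 chk.py
```

```text
3263 z med 0.026055667863106036 slope 0.0020707610597718424 -0.06434181018868851
x,y range 0.054674200252982086 0.016795980219005163 0.07147018047198725
surf z [ 0.02530771 -0.00079873 -0.00057127]
[0.57694511 0.00288304 0.022038  ] [-0.62440835  1.48702942 -0.27650999] 14.65
```

{"method": "drive_tool", "body": {
  "rows": [
    {"tx":0,"ty":0,"tz":0,"ax":0,"ay":0,"az":0,"claw":6.5},
    {"tx":0,"ty":0,"tz":0,"ax":0,"ay":0,"az":0,"claw":6.5}
  ]
}}

```text
time_s: 14.87
tcp_pos: [0.5775, 0.0031, 0.0225]
ee_rot: [[0.946, -0.325, -0.001], [-0.325, -0.946, -0.0], [-0.001, 0.001, -1.0]]
wrist_force: [0.1, 0.0, 0.3]
gripper_width: 0.746
gripper_force: 0.0
```

```bash
python3 chk.py; python3 - <<'E'
from h import *
s,a,d=snap('wrist')
cv2.imwrite('pics/w6.png',cv2.resize(a[150:300,200:500,::-1],None,fx=2.6,fy=2.6))
d=cv2.medianBlur(d,5)
print([[round(float(by_depth('wrist',s,[(u,v)],d)[0][2])*1000,1) for u in range(280,370,10)] for v in (215,225,235,245)])
E
```

```text
3204 z med 0.026050217845828852 slope 0.0024431853188515806 -0.06458395013759616
x,y range 0.05481985417400154 0.016972280413780766 0.0717921345877823
surf z [ 0.02500425 -0.00182879 -0.00265244]
[0.57753554 0.0030941  0.02249208] [0.13317418 0.01364647 0.33179364] 14.8667
[[15.2, 26.0, 26.1, 26.0, 26.0, 26.2, 25.8, 14.3, 19.2], [26.0, 26.3, 26.1, 26.2, 26.0, 26.3, 25.8, 25.7, 19.0], [26.1, 26.6, 26.0, 26.4, 26.3, 25.9, 26.0, 26.2, 14.7], [26.4, 26.2, 26.1, 26.5, 26.5, 25.9, 25.9, 26.2, 17.1]]
```

View pics/w6.png

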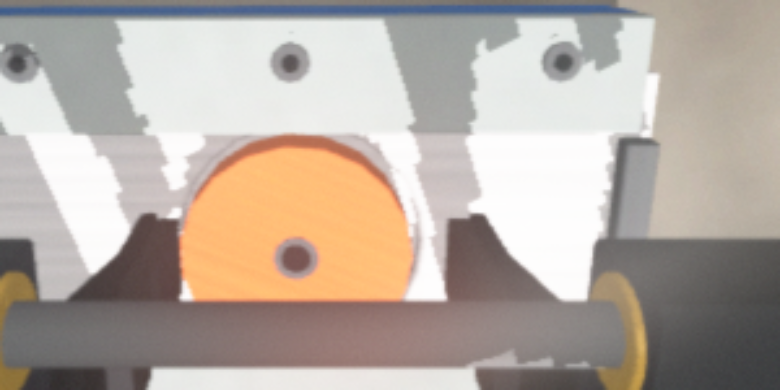

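The disc sits flat in the pocket at (295,258), ringed by the pocket edge. Its top is level at 26–27 mm and the push force is zero. Opening the fingers and lifting away.

{"method": "drive_tool", "body": {
  "rows": [
    {"tx":0,"ty":0,"tz":0,"ax":0,"ay":0,"az":0,"claw":7.2},
    {"tx":0,"ty":0,"tz":0,"ax":0,"ay":0,"az":0,"claw":7.6},
    {"tx":0,"ty":0,"tz":0,"ax":0,"ay":0,"az":0,"claw":7.6},
    {"tx":0,"ty":0,"tz":-0.5,"ax":0,"ay":0,"az":0,"claw":7.6},
    {"tx":0,"ty":0,"tz":-1,"ax":0,"ay":0,"az":0,"claw":7.6},
    {"tx":0,"ty":0,"tz":-2,"ax":0,"ay":0,"az":0,"claw":7.6},
    {"tx":0,"ty":0,"tz":-2,"ax":0,"ay":0,"az":0,"claw":7.6},
    {"tx":0,"ty":0,"tz":-2,"ax":0,"ay":0,"az":0,"claw":7.6},
    {"tx":0,"ty":0,"tz":-2,"ax":0,"ay":0,"az":0,"claw":7.6},
    {"tx":0,"ty":0,"tz":0,"ax":0,"ay":0,"az":0,"claw":7.6}
  ]
}}

```text
time_s: 15.8
tcp_pos: [0.5809, 0.0038, 0.1233]
ee_rot: [[0.946, -0.324, 0.01], [-0.324, -0.946, 0.001], [0.009, -0.005, -1.0]]
wrist_force: [0.7, 0.3, 1.3]
gripper_width: 0.872
gripper_force: 0.0
```

{"method": "drive_tool", "body": {
  "rows": [
    {"tx":0,"ty":0,"tz":0,"ax":0,"ay":0,"az":0,"claw":7.6},
    {"tx":0,"ty":0,"tz":0,"ax":0,"ay":0,"az":0,"claw":7.6},
    {"tx":0,"ty":0,"tz":0,"ax":0,"ay":0,"az":0,"claw":7.6}
  ]
}}

```text
time_s: 16.05
tcp_pos: [0.577, 0.0032, 0.1168]
ee_rot: [[0.946, -0.325, -0.002], [-0.325, -0.946, -0.0], [-0.002, 0.001, -1.0]]
wrist_force: [0.7, 0.0, 0.0]
gripper_width: 0.872
gripper_force: 0.0
```

```bash
python3 - <<'E'
from h import *
from station import finish_job
s,a,d=snap('wrist','w7.png'); hsv=cv2.cvtColor(a,cv2.COLOR_RGB2HSV)
m=(hsv[...,0]<20)&(hsv[...,1]>120)&(d>0); m[:,:240]=0; m[:,420:]=0; m[:150]=0;m[255:]=0
m=cv2.erode(m.astype(np.uint8),np.ones((7,7)))>0
v,u=np.nonzero(m); P=by_depth('wrist',s,np.c_[u,v],d); z=np.percentile(P[:,2],[5,50,95]); print(len(P),z,s['wrist_force'])
if len(P)>300 and .023<z[1]<.0295 and z[2]-z[0]<.004: print(finish_job())
E
```

```text
1441 [0.025072   0.02613346 0.02726185] [0.6510246  0.00682629 0.02072966]
the job is handed in; nothing more can be done
None
```

The larger copper disc was laid on the channel mouth, slid along until it dropped flat into the round pocket and left there, the gripper was lifted clear, and the job was handed in at about 16 s.

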